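# Free the tipping tray with its brake lever and tip the blocks to the low end

## Robot

A 6-joint arm with a two-finger parallel gripper is mounted at the origin on the work surface. World frame = base frame: x ahead of the robot, y to its left, z up, the work surface at z = 0. Lengths are in m, angles in degrees, forces in N, time in s.
With the tool pointing down it reaches from about 0.3 to 0.85 m from the base axis. Payload 4.2 kg.
Tool frame: the origin (TCP) lies midway between the tips of the shut fingers; the grasp point (between the pads) lies manip.grip_point_offset behind it (manip.grip_point_offset is the distance from the TCP to the grasp point, in m); y points along the fingers, x is the direction in which the jaws open and shut, and the axes are right-handed (so a half turn about y gives the same grasp; the last joint's range is limited). The gripper opens to 91 mm and grips with 3 to 60 N. Pads are 32 mm wide; open, the fingers measure 118 mm over their backs; the gripper's body (76 mm by 178 mm) begins 60 mm behind the grasp point.
Start: joints at [-70.76, 18.312, 89.639, -0, 72.044, -1.146], TCP at [0.2, -0.539, 0.214] pointing down, gripper open.
Joint ranges: [-177.97, 177.97], [-48.28, 115.42], [12.27, 149.76], [-77.06, 257.06], [2.81, 150.46], [-146.56, 146.56]. Speed limits (degrees/s): [147.25, 147.25, 180, 180, 180, 180].

## Interface

Orientations are given as a 3x3 rotation matrix whose columns are the frame's x, y, z axes.
In Python, from bench import manip gives the robot as it stands. The module is installed in compiled form; this text tells all that it offers. Calls block until the motion is done:
- manip.move_to(position, orientation): joint-space move of the TCP to a pose.
- manip.move_l(position, vel=0.15, rotation=None, force_limit=None): straight line of the TCP; rotation=None keeps the orientation; vel is the mean speed in m/s. With force_limit (N) it stops when the force on the tool has changed by that much, and returns True; else False.
- manip.movej(angles): joint-space move.
- manip.open() and manip.clamp(): open the fingers fully, or close them until they stop; the grip force is fixed at half the most.
- manip.dwell(seconds).
- manip.inverse_kinematics(position, orientation): joint angles nearest the present ones, or None.
- manip.capture(name): name is "scene" or "top"; returns the picture (400x640x3 uint8, red, green, blue); there is no depth.
- manip.camera_model(name): a dict with "fx", "fy", "cx", "cy" (pixels), "eye" and "orientation" of the camera in the world. Camera axes: x right, y down, z forward; pixel columns grow to the right and rows downward; lengths in m; the calibration is good to about 2 mm. A picture is of the moment at which its call begins. camera_model takes no time and is no camera call.
A pose or a line that the arm cannot do raises manip.MotionError and nothing moves.
- manip.hand_in(): hands the job in, once; it reports no verdict.
Trained networks look in the newest picture that a camera, given by its name, has taken for a name from the list of things; names that differ only in an ending like _2 or _b are one class to them, and where a whole thing is asked for, a point or a joint stands for the part that bears it (a point fixed in the world has none). Each returns a list of dicts, best first, with "score" (0 to 1); they miss things now and then, are a little off and sometimes report something else, mostly with a low value. They report only what shows in the picture. A call takes as long as a camera call. They do not tell look-alikes from the thing itself.
- manip.outline_of(camera, thing): "mask" (400x640 bool, what is visible of it) and "bbox" ([left, top, right, bottom] in pixels, round what is visible of it).
Readings, each from a call of its own:
- manip.get_time(): time.
- manip.get_q(): joint angles.
- manip.get_qd(): joint speeds.
- manip.get_joint_torque(): joint torques, N m.
- manip.get_ee_pos(): TCP position.
- manip.get_tcp_rot(): TCP orientation.
- manip.get_wrist_force(): force on the tool from outside, world axes, zero at the start.
- manip.get_wrist_torque(): the same for the moment, N m.
- manip.get_grip_width(): finger opening in m.
Only numpy, scipy, OpenCV 4.12 (cv2) and the standard library are available. Lean on these libraries where they do the work, as an engineer would, in place of code of your own. Each camera call takes 0.05 s, during which the arm holds its last target.

## Task

The tray of wooden blocks is locked level by a brake lever. Hold the red button in the lever's grip pressed while you swing the lever all the way down, then let go so that it locks there with the button out; after that push the tray's yellow tab down until the tray is fully tipped and all three blocks have slid to that end. Leave the tray tipped with the blocks in it, the lever down, and do not disturb the other things on the bench.

Things in the scene. Friction and masses are not known exactly. Their poses are not given: they have to be found in the camera images.
- station: Tipping station: plywood board 310 mm (its x, -145 to +165) by 360 mm (its y), 15 mm thick, fixed to the table, at a different place and yaw each time. Origin in the board, at the table's surface. In station axes the tray runs along y, centred at x = +30 mm; the lever swings in the upright plane x = -115 mm.
- lever_pivot (a point): Centre of the lever's pivot, in station axes at (-115, -90, 100) mm. The lever turns about the station's x direction; its grip points to the station's +y side, and upward at the start.
- button_top (a point): Centre of the outer face of the red button (26 mm wide, 50 mm along the lever) in the upper side of the black grip, 170 mm from the pivot along the lever. The face stands 27 mm off the lever's centre line when out, 19 mm when fully in; the grip's surface is 14 mm off it. The point moves with button and lever.
- grip_end (a point): Outer end of the black grip on the lever's centre line, 239 mm from the pivot. The grip is 34 mm wide and 28 mm deep and begins 101 mm from the pivot. On its upper side a hump, reaching 27 mm off the centre line, guards each end of the button; 70 mm clear between the two.
- lever (a joint): Lever swing, rad: 0 = up (0.70 rad above level), 0.85 = fully down at its stop (0.15 below level); starts at 0 to 0.03. Locked (under 0.1 rad of play) unless the button is pressed over 6 mm. With it held in the lever swings down against friction, about 6 to 12 N at the button, and stays where left. A button let go on the way locks it again; above about 0.81 it locks down.
- release (a joint): How far the red button is pressed, m: 0 = out, 0.008 = fully in. Sprung: 2.5 N to start it, 5.5 N fully in. It moves square to the lever's upper side, and swings with the lever.
- tray (a joint): Tilt of the tray, rad: 0 = level (start), 0.45 = fully tipped at its stop, the yellow-tab end (station's -y end) low. A brass bolt moved by the lever holds it level until the lever is fully down; then 1 to 3 N on the tab tips it. Blocks slide by themselves at a tilt over about 0.25. It falls back level unless they have slid; then their weight keeps it tipped.
- tray_mid (a point): Middle of the tray's inner floor, 90 mm above the table when level, 5 mm above the hinge line. Its axes are the tray's: y along it (-y towards the yellow tab), z out of the floor. The open aluminium tray is 150 mm (x) by 290 mm (y) outside, walls 4 mm thick, 35 mm tall.
- tray_tab (a point): Centre of the upper face of the yellow push tab (90 mm by 38 mm, 5 mm thick) on the tray's end; 166 mm from the hinge line along the tray and 35 mm above it: 120 mm above the table when level, about 45 mm when fully tipped.
- block0: Dark wooden block 34 x 65 x 24 mm, 60 g, origin at the centre of its underside, lying in the half of the tray away from the yellow tab.
- block1: Dark wooden block 34 x 65 x 24 mm, 60 g, origin at the centre of its underside, lying in the half of the tray away from the yellow tab.
- block2: Dark wooden block 34 x 65 x 24 mm, 60 g, origin at the centre of its underside, lying in the half of the tray away from the yellow tab.
- glue: Bystander: white plastic glue bottle with orange cap, 48 mm across, 130 mm tall, standing on the station's board on the side away from the lever; origin at its underside.
- cup: Bystander: blue ceramic cup, 68 mm across, 75 mm tall; origin at its underside.
- spool_clamp: Bystander: wooden luthier's spool clamp standing upright, 48 mm across, 110 mm tall; origin at its underside.
- screwdriver: Bystander: yellow-handled screwdriver lying flat; origin at its underside.
- mallet: Bystander: wooden hammer lying flat; origin at its underside.
- plane: Bystander: small block plane, 150 mm long, 50 mm wide, 60 mm tall; origin at its underside.
- varnish: Bystander: amber jar, 70 mm across, 90 mm tall; origin at its underside.
Things that resemble listed ones, but are neither listed nor needed, are in the scene too. Leave any green or white look-alike of the block1 alone.

How it is judged (in metres and radians):
On the way, in this order (a step that is already met when the one before it is completed fails the run):
1. the lever is on its way down with the red button held in (value of joint lever between 0.2 and 0.75 rad and value of joint release above 0.005 m), for 0.1 s.
2. the lever is fully down and locked, the button let go (value of joint lever above 0.78 rad and value of joint release below 0.003 m), for 0.2 s.
3. the tray is tipped (value of joint tray above 0.38 rad), for 0.2 s.
At the end, for the whole second after the job is handed in: The lever is down (swing above 0.78 of 0.85 rad) with the red button out (pressed less than 3 mm), the tray is tipped (above 0.38 of 0.45 rad), and all three blocks lie at rest in the tray, their centres at least 20 mm past its middle on the yellow-tab side (all of step 2 and value of joint tray above 0.38 rad and y of block0 in the frame of tray_mid between -0.15 and -0.02 m and y of block1 in the frame of tray_mid between -0.15 and -0.02 m and y of block2 in the frame of tray_mid between -0.15 and -0.02 m and z of block0 in the frame of tray_mid between -0.01 and 0.03 m and z of block1 in the frame of tray_mid between -0.01 and 0.03 m and z of block2 in the frame of tray_mid between -0.01 and 0.03 m and linear speed of each of block0, block1, block2 below 0.02 m/s); the robot touches nothing.
It fails at once if a bystander is moved more than 40 mm (distance of any of glue, cup, spool_clamp, screwdriver, mallet, plane, varnish from where it was at the start of the episode above 0.04 m).
It also fails if it takes over 51 s, if anything falls off the work surface, if the arm or the gripper's body presses on something with over 40 N, if the wrist force passes 120 N, or if a joint passes its speed limit or range.

## Working session

There is one attempt and no reset: what is moved stays moved. The work goes in short steps, each a Python script; the robot and the scene stay as the last script left them, time stands still between calls to the robot, and variables do not carry over. Pictures are saved under pics/ and viewed, and the job is handed in when it is done.

```bash
mkdir -p pics
python3 - <<'E'
from bench import manip
import cv2
for n in("scene","top"):
    im=manip.capture(n); cv2.imwrite(f"pics/{n}0.png",im[:,:,::-1]); print({k:(v if not hasattr(v,'round') else v.round(4).tolist() if hasattr(v,'tolist') else v) for k,v in manip.camera_model(n).items()})
print(manip.get_time(),manip.grip_point_offset,manip.get_tcp_rot())
E
```

```text
{'fx': 496.04007565266204, 'fy': 496.04007565266204, 'cx': 321.9160171887154, 'cy': 202.5323203592789, 'eye': [0.8701, -0.6002, 1.3806], 'orientation': [[0.8657, 0.4217, -0.2696], [0.5004, -0.743, 0.4445], [-0.0129, -0.5197, -0.8542]]}
{'fx': 452.62117612639656, 'fy': 452.62117612639656, 'cx': 317.35730436843346, 'cy': 199.9897795991506, 'eye': [0.2597, 0.0359, 1.7648], 'orientation': [[-0.0298, -0.9874, 0.1557], [-0.9995, 0.0308, 0.0038], [-0.0086, -0.1555, -0.9878]]}
0.1 0.0188 [[ 3.48307372e-01 -4.91944876e-04  9.37380250e-01]
 [-9.37379152e-01  1.43487527e-03  3.48307717e-01]
 [-1.51637193e-03 -9.99998850e-01  3.86387624e-05]]
```

View pics/scene0.png

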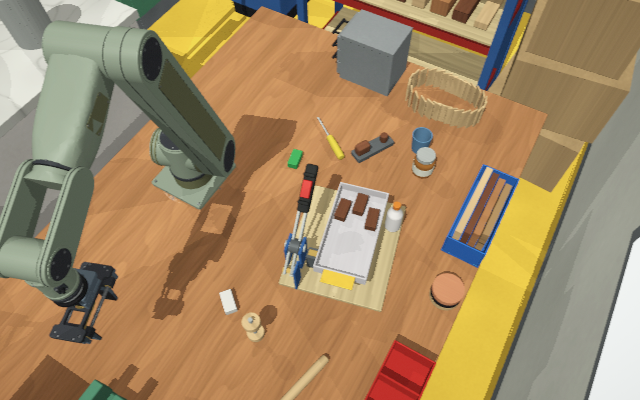

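View pics/top0.png

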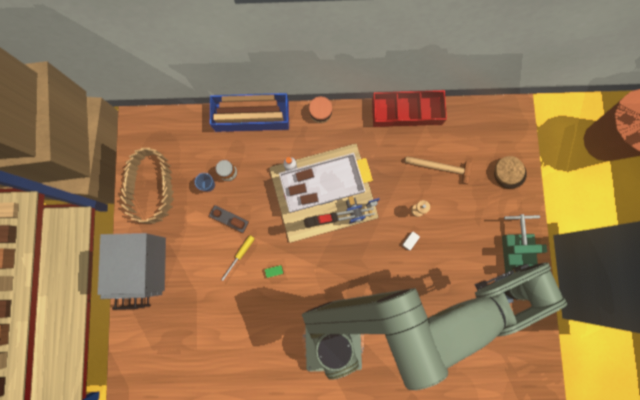

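Run:
```python
from bench import manip
import cv2,numpy as np
a=cv2.imread("pics/scene0.png")[150:320,260:420]; cv2.imwrite("pics/s_crop.png",cv2.resize(a,None,fx=3.5,fy=3.5,interpolation=2))
a=cv2.imread("pics/top0.png")[135:250,255:395]; cv2.imwrite("pics/t_crop.png",cv2.resize(a,None,fx=5,fy=5,interpolation=2))
for c in("scene","top"):
  for t in ("station","button_top","tray_tab","lever","tray"):
    r=manip.outline_of(c,t)
    for d in r[:3]:
        m=d["mask"]; ys,xs=np.nonzero(m); print(c,t,round(d["score"],2),d["bbox"],m.sum(),xs.mean().round(1),ys.mean().round(1))
        if d is r[0]: cv2.imwrite(f"pics/m_{c}_{t}.png",m*255)
```

```text
scene station 0.68 [280.6, 164.5, 407.6, 309.7] 10783 338.8 246.0
scene station 0.24 [299.4, 182.4, 313.7, 195.2] 140 305.3 188.8
scene button_top 0.75 [297.2, 179.9, 312.0, 195.5] 189 305.7 188.3
scene tray_tab 0.64 [312.6, 184.1, 385.5, 289.6] 4640 348.8 239.3
scene lever 0.66 [282.1, 169.0, 319.8, 271.4] 1123 301.4 211.5
scene lever 0.23 [279.3, 356.9, 329.2, 398.0] 571 304.9 378.5
scene tray 0.64 [312.6, 180.6, 388.6, 289.2] 4330 348.7 240.5
top station 0.88 [270.4, 144.7, 377.1, 241.5] 6654 325.9 192.6
top station 0.59 [298.7, 167.4, 313.8, 181.2] 180 304.3 174.1
top station 0.49 [304.9, 209.1, 370.3, 226.7] 470 331.8 217.1
top button_top 0.59 [317.2, 215.9, 329.0, 225.0] 90 324.2 217.7
top button_top 0.37 [287.1, 181.1, 308.9, 194.1] 171 297.8 188.8
top tray_tab 0.74 [277.9, 151.2, 370.9, 213.9] 2886 329.0 180.0
top tray_tab 0.27 [301.2, 192.2, 316.7, 203.0] 139 309.8 198.0
top lever 0.59 [303.9, 208.8, 374.6, 227.7] 491 332.8 216.8
top tray 0.72 [305.0, 208.7, 374.2, 225.4] 416 333.7 216.8
top tray 0.67 [281.5, 151.5, 370.5, 211.0] 2823 329.6 179.9[ WARN:0@3.012] global loadsave.cpp:1063 imwrite_ Unsupported depth image for selected encoder is fallbacked to CV_8U.
```

View pics/s_crop.png

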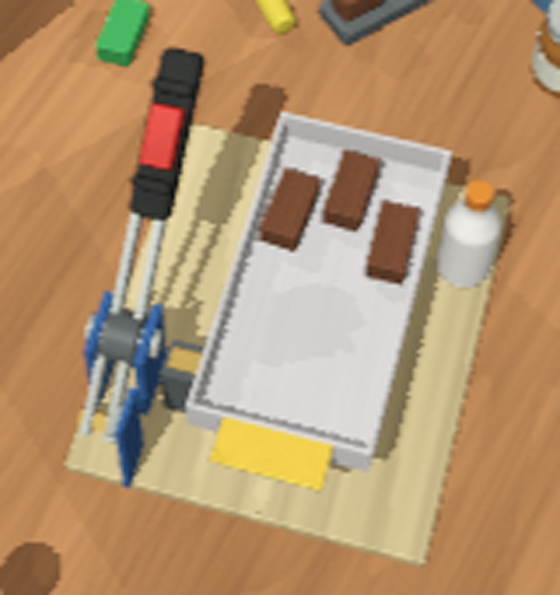

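View pics/t_crop.png

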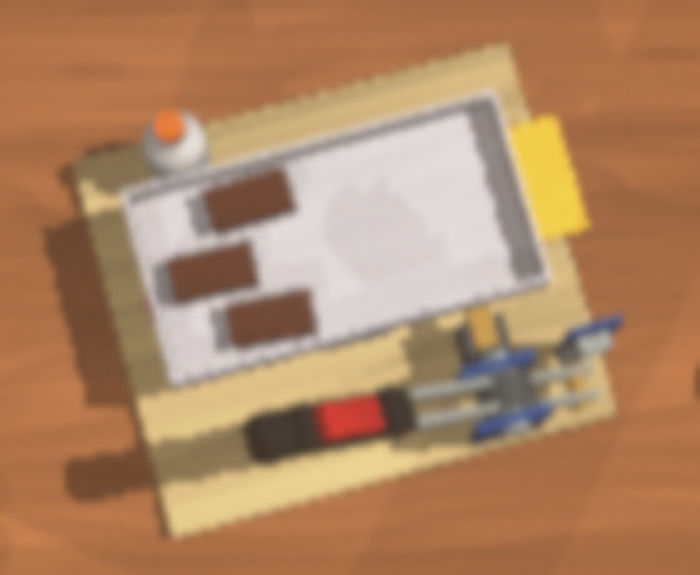

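```bash
cat > h.py <<'E'
from bench import manip
import cv2,numpy as np
from scipy.optimize import least_squares
cam={n:manip.camera_model(n) for n in("scene","top")}
def proj(n,P):
    c=cam[n];p=(np.atleast_2d(P)-np.array(c["eye"]))@np.array(c["orientation"])
    return np.c_[c["fx"]*p[:,0]/p[:,2]+c["cx"],c["fy"]*p[:,1]/p[:,2]+c["cy"]]
def W(s,P):
    P=np.atleast_2d(P)/1000.;c,t=np.cos(s[2]),np.sin(s[2])
    return np.c_[s[0]+c*P[:,0]-t*P[:,1],s[1]+t*P[:,0]+c*P[:,1],P[:,2]]
def btn(a,d=27,L=170): # a = angle above level
    return np.array([-115,-90+L*np.cos(a)-d*np.sin(a),100+L*np.sin(a)+d*np.cos(a)])
E
cat > fit.py <<'E'
from h import *
tc=lambda u,v:((u+.5)/5-.5+255,(v+.5)/5-.5+135)
sc=lambda u,v:((u+.5)/3.5-.5+260,(v+.5)/3.5-.5+150)
o=[]
for P,t,s in [((-145,-180,15),(615,410),(66,466)),((165,-180,15),(508,43),(424,556)),((-145,180,15),(170,537),(197,125)),((165,180,15),(77,165),(510,195)),
 ((75,-147,120),(510,127),(332,445)),((75,-185,120),(556,116),(322,488)),((-15,-185,120),(590,230),(210,460)),((-15,-147,120),(545,240),(222,420))]:
    o+=[("top",P,tc(*t)),("scene",P,sc(*s))]
def res(s):
    r=[proj(n,W(s,P))[0]-q for n,P,q in o]
    return np.array(r)
b=min((least_squares(lambda s:res(s).ravel(),[.55,0,y0],loss="soft_l1") for y0 in np.arange(-3,3,.8)),key=lambda r:r.cost)
print(b.x,b.cost); print(np.c_[res(b.x)].round(1).tolist())
np.save("st.npy",b.x)
for a in (.70,.67):
  print(a,[proj(n,W(b.x,btn(a)))[0].round(1).tolist() for n in cam])
print("pivot,btn,tab",W(b.x,[[-115,-90,100],btn(.69),[30,-166,120]]).round(3))
E
python3 fit.py
```

```text
[0.5597524  0.01845556 0.24391631] 10.30666714592786
[[0.5, 0.1], [-1.0, -0.7], [-0.7, -0.8], [-0.0, 1.4], [0.1, -0.2], [-3.4, -1.7], [-1.7, -1.2], [-0.2, -0.0], [-0.7, -0.7], [-0.1, 0.2], [-0.1, -1.2], [-0.7, 0.6], [0.1, -1.3], [-0.8, 0.1], [-0.8, -0.5], [-0.4, -0.9]]
0.7 [[304.3, 188.9], [326.4, 216.8]]
0.67 [[304.8, 188.4], [325.3, 217.2]]
pivot,btn,tab [[ 0.47  -0.097  0.1  ]
 [ 0.442  0.014  0.229]
 [ 0.629 -0.135  0.12 ]]
```

```bash
cat >> h.py <<'E'
try: st=np.load("st.npy")
except Exception: st=None
def Rpress(a,k):
    # a lever angle above level; tool y = -normal; k: 0 tool x along lever,1 -along, 2 tool z along, 3 -z along
    c,s=np.cos(st[2]),np.sin(st[2]); S=np.array([[c,-s,0],[s,c,0],[0,0,1]])
    n=S@[0,-np.sin(a),np.cos(a)]; u=S@[0,np.cos(a),np.sin(a)]; y=-n
    if k<2:
        x=u*(1-2*k); z=np.cross(x,y)
    else:
        z=u*(1 if k==2 else -1); x=np.cross(y,z)
    return np.c_[x,y,z]
E
python3 - <<'E'
from h import *
for k in range(4):
    for a,d in((.69,70),(.69,19),(.3,19),(-.15,19),(-.15,80)):
        q=manip.inverse_kinematics(W(st,btn(a,d))[0],Rpress(a,k)); print(k,a,None if q is None else np.round(q,0))
    for z in(180,120,45):
        q=manip.inverse_kinematics(W(st,[30,-167,z])[0],Rpress(0,k)); print(k,'tab',z,None if q is None else np.round(q,0))
E
```

```text
0 0.69 [ -25.   17.   96.   30.   94. -134.]
0 0.69 [ -22.   17.  102.   31.   87. -135.]
0 0.3 [  -7.   11.  110.   18.   67. -118.]
0 -0.15 [ 14.  13. 118. -11.  50. -82.]
0 -0.15 [ 15.   9. 113. -10.  59. -83.]
0 tab 180 [ -13.   26.   83.   -0.   71. -117.]
0 tab 120 [ -13.   28.   88.   -0.   64. -117.]
0 tab 45 [ -13.   32.   93.   -0.   55. -117.]
1 0.69 [-25.  17.  96.  30.  94.  46.]
1 0.69 [-22.  17. 102.  31.  87.  45.]
1 0.3 [ -7.  11. 110.  18.  67.  62.]
1 -0.15 [ 14.  13. 118. -11.  50.  98.]
1 -0.15 [ 15.   9. 113. -10.  59.  97.]
1 tab 180 [-13.  26.  83.  -0.  71.  63.]
1 tab 120 [-13.  28.  88.  -0.  64.  63.]
1 tab 45 [-13.  32.  93.  -0.  55.  63.]
2 0.69 [-25.  17.  96.  30.  94. -44.]
2 0.69 [-22.  17. 102.  31.  87. -45.]
2 0.3 [ -7.  11. 110.  18.  67. -28.]
2 -0.15 [ 14.  13. 118. -11.  50.   8.]
2 -0.15 [ 15.   9. 113. -10.  59.   7.]
2 tab 180 [-13.  26.  83.  -0.  71. -27.]
2 tab 120 [-13.  28.  88.  -0.  64. -27.]
2 tab 45 [-13.  32.  93.  -0.  55. -27.]
3 0.69 [-25.  17.  96.  30.  94. 136.]
3 0.69 [-22.  17. 102.  31.  87. 135.]
3 0.3 None
3 -0.15 None
3 -0.15 None
3 tab 180 None
3 tab 120 None
3 tab 45 None
```

Run:
```python
from h import *
manip.clamp()
a=.685
manip.move_to(W(st,btn(a,75))[0],Rpress(a,2))
print(manip.move_l(W(st,btn(a,35))[0],vel=.12,rotation=Rpress(a,2),force_limit=8),manip.get_wrist_force())
im=manip.capture("scene"); cv2.imwrite("pics/s1.png",cv2.resize(im[130:330,230:430,::-1],None,fx=3,fy=3,interpolation=2))
im=manip.capture("top"); cv2.imwrite("pics/t1.png",cv2.resize(im[130:250,255:395,::-1],None,fx=5,fy=5,interpolation=2))
print(manip.get_time(),manip.get_grip_width())
```

```text
False [-0.18324829 -0.66079697 -0.59296817]
4.6083 0.0001731611603674769
```

View pics/s1.png

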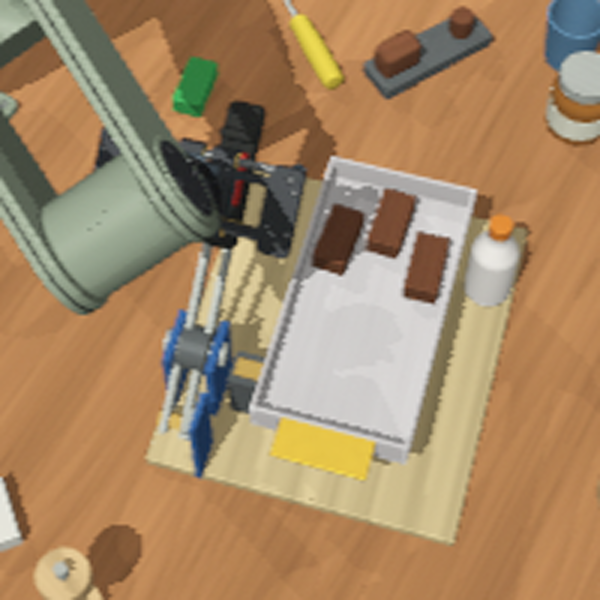

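View pics/t1.png

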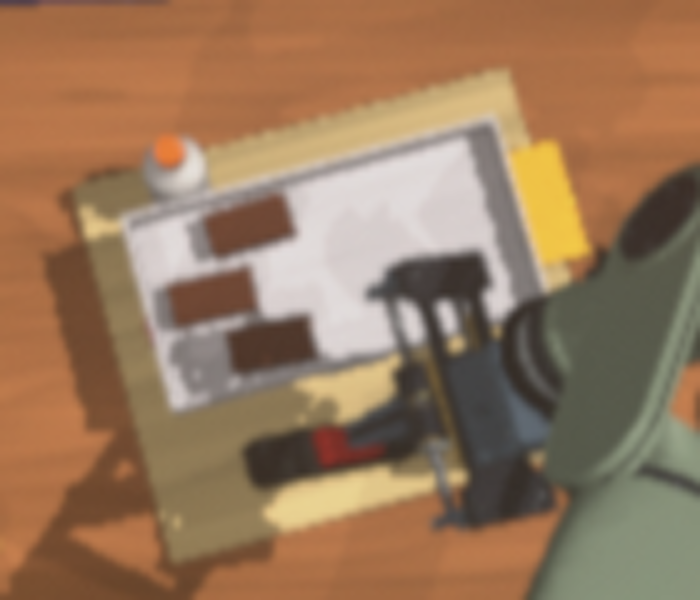

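The fingertip sits over the red button: scene about (310,190), top about (324,218). It is clear of both humps, so I press and follow the arc down.

Run:
```python
from h import *
a=.685
print(manip.move_l(W(st,btn(a,19))[0],vel=.06,rotation=Rpress(a,2),force_limit=25),manip.get_wrist_force())
for a in np.arange(.6,-.11,-.1):
    r=manip.move_l(W(st,btn(a,17))[0],vel=.1,rotation=Rpress(a,2),force_limit=30)
    f=manip.get_wrist_force();print(round(a,2),r,f.round(1) if hasattr(f,'round') else f, np.round(manip.get_ee_pos()-W(st,btn(a,17))[0],3))
    if r: break
print(manip.get_time())
im=manip.capture("scene"); cv2.imwrite("pics/s2.png",cv2.resize(im[130:330,230:430,::-1],None,fx=3,fy=3,interpolation=2))
```

```text
False [ 3.34915227 -2.81947515  1.58466899]
0.6 False [ 2.1 -3.1  3.5] [ 0.    -0.     0.001]
0.5 False [ 2.  -2.2  3.4] [0.    0.    0.001]
0.4 False [ 2.3 -1.   4.1] [0. 0. 0.]
0.3 False [ 1.5 -2.   5.1] [-0.  0.  0.]
0.2 False [ 0.8 -1.2  4.5] [-0. -0. -0.]
0.1 False [ 0.8 -1.   4.9] [-0. -0. -0.]
0.0 False [ 1.6 -0.2  4.6] [-0. -0. -0.]
-0.1 False [ 1.  -0.1  5.3] [-0. -0. -0.]
7.5583
```

View pics/s2.png

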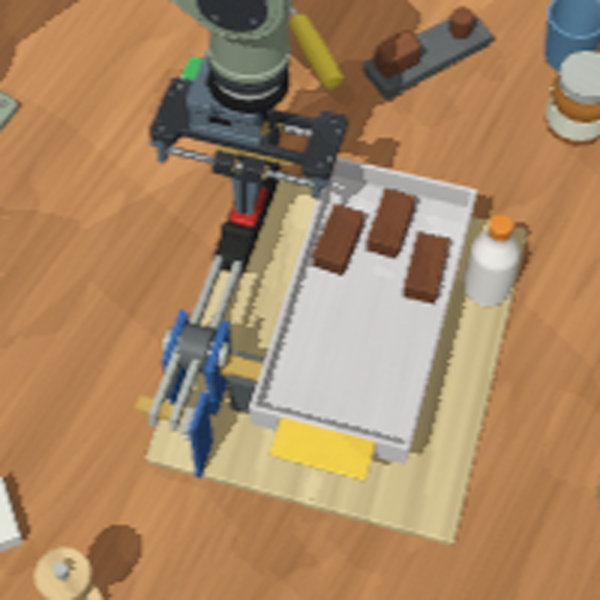

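The lever has swung down with the tip still on the button. Next I push it to its stop.

Run:
```python
from h import *
for a in (-.14,-.17,-.2):
    r=manip.move_l(W(st,btn(a,17))[0],vel=.04,rotation=Rpress(max(a,-.15),2),force_limit=14)
    print(a,r,np.round(manip.get_wrist_force(),1))
    if r: break
p=np.array(manip.get_ee_pos())
print("est angle", p, W(st,btn(-.15,19))[0])
manip.dwell(.2)
n=-np.array(manip.get_tcp_rot())[:,1]
manip.move_l(p+.13*n,vel=.12); manip.dwell(.3)
print(np.round(manip.get_wrist_force(),1),manip.get_time())
manip.move_to(W(st,[30,-168,200])[0],Rpress(0,2))
im=manip.capture("scene"); cv2.imwrite("pics/s3.png",cv2.resize(im[130:330,230:430,::-1],None,fx=3,fy=3,interpolation=2))
im=manip.capture("top"); cv2.imwrite("pics/t3.png",cv2.resize(im[130:250,255:395,::-1],None,fx=5,fy=5,interpolation=2))
for d in (19,27): print([proj(n,W(st,btn(-.15,d)))[0].round(1) for n in cam])
r=manip.outline_of("scene","button_top")
for d in r[:2]:
    ys,xs=np.nonzero(d["mask"]);print(d["score"],d["bbox"],xs.mean(),ys.mean())
print(manip.get_time())
```

```text
-0.14 True [-2.1  1.4  6.6]
est angle [0.4283726  0.06880848 0.09352388] [0.42861136 0.06921734 0.09338217]
[ 0.1 -0.4  0.6] 9.6083
[array([311.9, 197.8]), array([310.9, 225.4])]
[array([311.9, 196.1]), array([310.5, 225.3])]
10.9333
```

View pics/s3.png

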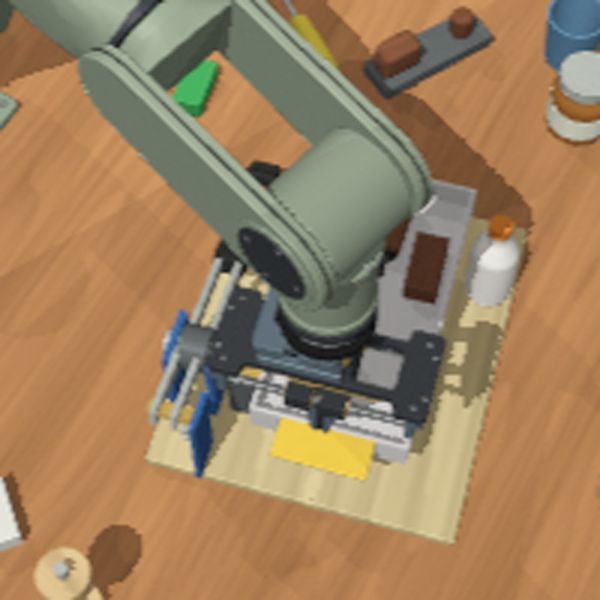

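View pics/t3.png

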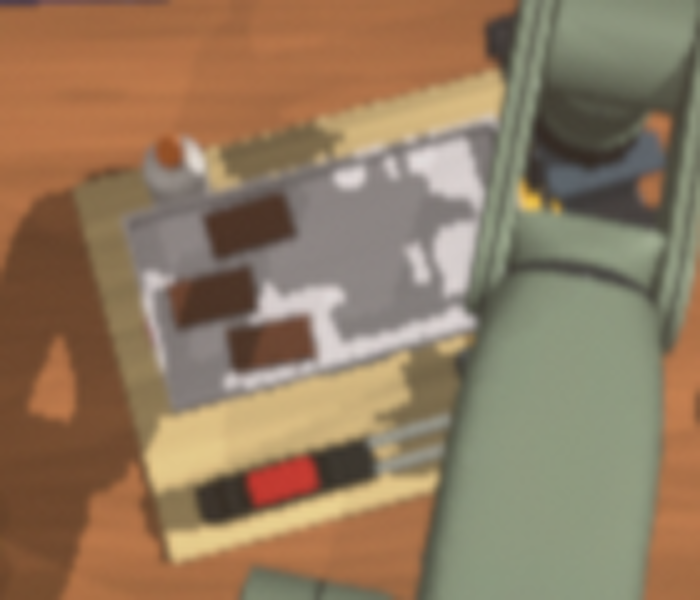

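The lever is down: in the top view the red button is at (311,226), against a prediction of (310.5,225.3), and its stop was felt at the predicted height. Now I push the tab.

Run:
```python
from h import *
print(manip.move_l(W(st,[30,-168,128])[0],vel=.1,force_limit=8))
for z in range(115,40,-10):
    r=manip.move_l(W(st,[30,-168,z])[0],vel=.06,force_limit=12)
    print(z,r,np.round(manip.get_wrist_force(),1),np.round(manip.get_ee_pos(),3)[2])
    if r: break
print(manip.move_l(W(st,[30,-168,40])[0],vel=.04,force_limit=8),np.round(manip.get_ee_pos(),3)[2],np.round(manip.get_wrist_force(),1))
manip.dwell(1.0)
im=manip.capture("top"); cv2.imwrite("pics/t4.png",cv2.resize(im[130:250,255:395,::-1],None,fx=5,fy=5,interpolation=2))
print(manip.get_time())
```

```text
False
115 False [-0.2  0.   0.6] 0.115
105 False [-0.  -0.2  0.5] 0.104
95 False [-0.1 -0.   0.2] 0.094
85 False [-0.  -0.9 -0.3] 0.084
75 False [ 0.2 -0.6  0.6] 0.074
65 False [ 0.7 -0.7 -0.2] 0.064
55 False [ 0.4  0.1 -0.3] 0.054
45 True [-0.9 -2.2  6. ] 0.05
True 0.05 [-1.2 -0.7  6.6]
15.5333
```

View pics/t4.png

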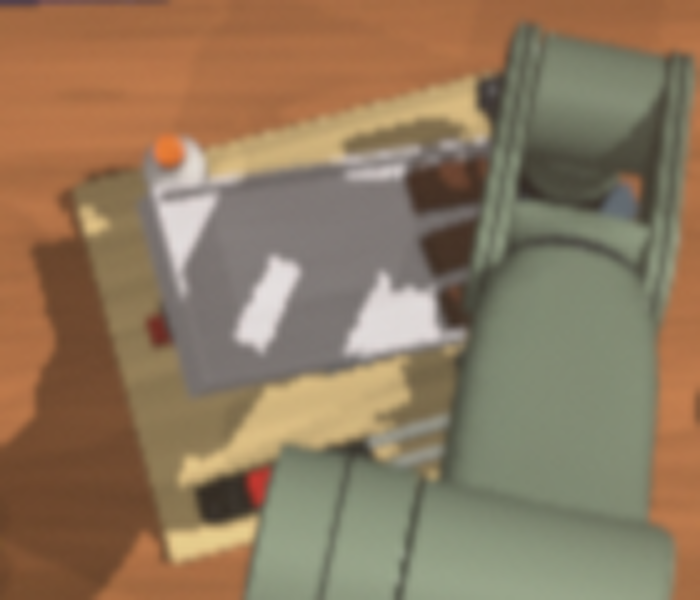

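The tray is tipped and the blocks have slid to the tab end; the push ended on the stop. I retreat clear and check.

Run:
```python
from h import *
manip.move_l(W(st,[30,-175,220])[0],vel=.12)
manip.movej([-70.76, 18.312, 89.639, 0, 72.044, -1.146])
manip.dwell(.3)
a=manip.capture("scene");b=manip.capture("top")
cv2.imwrite("pics/s5f.png",a[:,:,::-1]);cv2.imwrite("pics/t5f.png",b[:,:,::-1])
A=cv2.resize(a[150:320,260:420,::-1],(480,510),interpolation=2);B=cv2.resize(b[135:250,255:395,::-1],None,fx=5,fy=5,interpolation=2)
cv2.imwrite("pics/s5.png",A);cv2.imwrite("pics/t5.png",B)
def tray(t,y,z): # tray coords rel. hinge
    return [30,y*np.cos(t)-z*np.sin(t)*-1*-1,85+y*np.sin(t)+z*np.cos(t)]
for t in(.45,.38): print(t,"tab",[proj(n,W(st,tray(t,-166,35)))[0].round(1).tolist() for n in cam])
for ang in(-.15,-.08):
  for d in(27,19): print(ang,d,[proj(n,W(st,btn(ang,d)))[0].round(1).tolist() for n in cam])
for n in cam:
  for d in manip.outline_of(n,"button_top")[:2]:
    ys,xs=np.nonzero(d["mask"]);print(n,round(d["score"],2),d["bbox"],xs.mean().round(1),ys.mean().round(1))
  im=cv2.cvtColor(a if n=="scene" else b,cv2.COLOR_RGB2HSV); m=((im[...,0]<5)|(im[...,0]>175))&(im[...,1]>180)&(im[...,2]>120); m[:,:290]=0;m[:,330:]=0;m[:160]=0;m[250:]=0
  ys,xs=np.nonzero(m);print("hsv",n,len(xs),xs.mean(),ys.mean())
print(manip.get_time(),np.round(manip.get_wrist_force(),1))
```

```text
0.45 tab [[336.4, 289.0], [362.1, 173.7]]
0.38 tab [[336.3, 288.2], [363.0, 172.9]]
-0.15 27 [[311.9, 196.1], [310.5, 225.3]]
-0.15 19 [[311.9, 197.8], [310.9, 225.4]]
-0.08 27 [[311.7, 194.1], [310.6, 224.9]]
-0.08 19 [[311.8, 195.7], [310.8, 225.1]]
scene 0.71 [306.0, 193.0, 317.5, 205.3] 311.9 198.2
scene 0.45 [353.4, 133.1, 394.3, 162.7] 371.3 146.8
hsv scene 112 312.3482142857143 197.65178571428572
hsv top 69 311.1014492753623 225.68115942028984
19.7167 [-0.  -0.6  0.5]
```

View pics/s5.png

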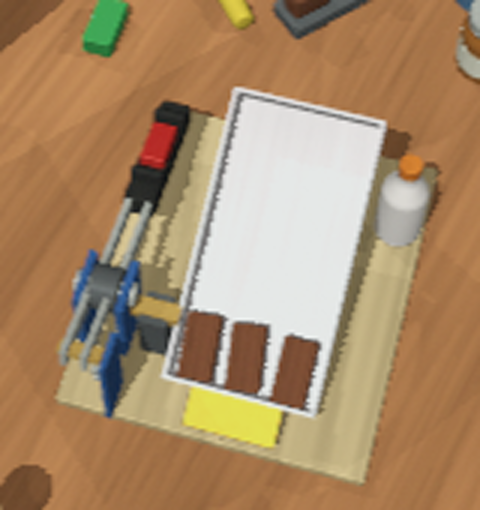

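View pics/t5.png

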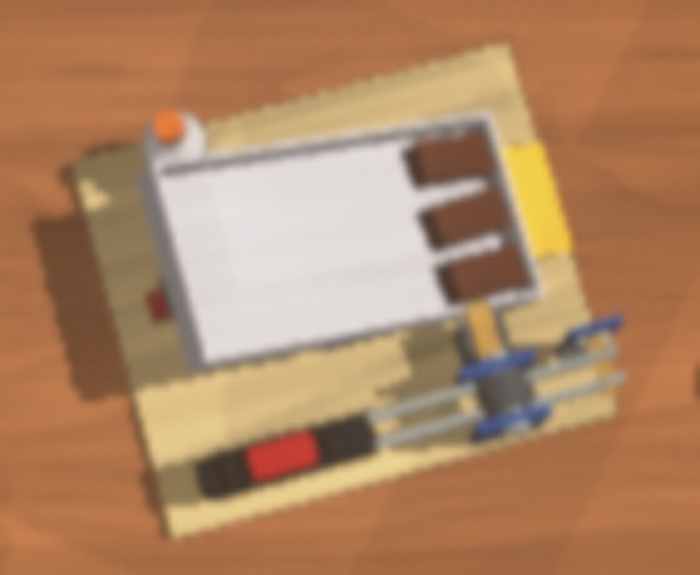

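View pics/s5f.png

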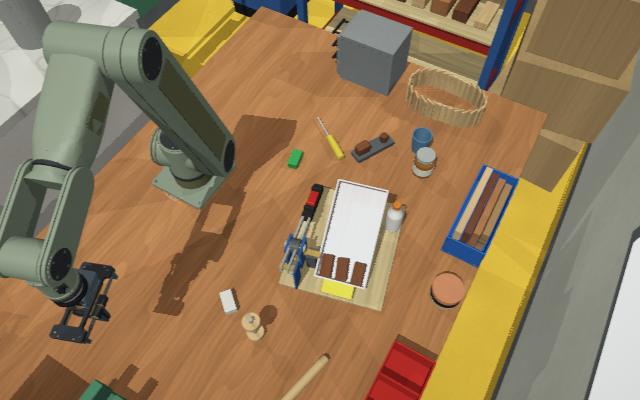

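The button reads scene (312,198) and top (311,226), which fits the lever being fully down. The three blocks lie against the tab-end wall and the bystanders are where they were, so I hand in.

```bash
python3 -c "
from bench import manip
manip.hand_in()"
```

```text
the job is handed in; nothing more can be done
```

The job is done and handed in at about 20 s of the 51 s allowed; the hand-in gives no verdict.

**What I did:** I found the station's pose from both cameras. With the fingers shut I pressed the red button and followed the lever's arc down to its stop, which I felt at the predicted height, then let go. I pushed the yellow tab down until the tray met its stop, then backed the arm away to its start pose.

**Last checks before hand-in:**
- **Lever:** The red button showed at scene (312,198) and top (311,226), within about 2 pixels of where it should be with the lever fully down. The brass bolt let the tray tip.
- **Tray and blocks:** The tray stayed tipped after I let go, with all three blocks lying against the tab-end wall.
- **Other things:** The bystanders showed no visible shift in the scene view, and the arm touches nothing.

**Less certain:**
- **Button out:** The 8 mm of button travel is under 2 pixels, so the pictures can't confirm that it sprang back out. I infer it from the finger having been lifted clear.
- **Network lapses:** After the press the button network found nothing in one scene picture, and in the last top picture it also found nothing. For that one I used colour segmentation instead.
- **Tab height:** The push stopped with the fingertip at 50 mm rather than 45 mm, which I put down to the flat fingertip meeting the tilted tab's higher inner edge.

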